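# Serve the finger rolls, each on the board of its size

### The job

Take the four finger rolls out of the display rack, lifting each one over the rack's rail, and lay each on the serving board of its size: shortest roll on the shortest board, and so on up to the longest roll on the longest board. Each roll ends flat side down in the middle of its board and lengthwise along it; set them down gently rather than dropping them, and leave the bagel and the round bun where they are.

Things in the scene. Friction and masses are not known exactly. Their poses are not given: they have to be found in the camera images.
- roll_tiny: Finger roll, the shortest of four: golden, pale slashes on top, rounded ends, flat underside, rigid, 60 mm long (its x), 40 wide (y), 40 high, 0.02-0.07 kg. Origin: middle of underside, z up. Starts on the low black display rack beyond the boards, roughly along world x; deck 50 mm above the counter, with a fixed rail all round it, rail top 28 mm above the deck: lift over it.
- roll_short: Finger roll, the second shortest of four: golden, pale slashes on top, rounded ends, flat underside, rigid, 80 mm long (its x), 40 wide (y), 40 high, 0.02-0.07 kg. Origin: middle of underside, z up. Starts on the low black display rack beyond the boards, roughly along world x; deck 50 mm above the counter, with a fixed rail all round it, rail top 28 mm above the deck: lift over it.
- roll_medium: Finger roll, the second longest of four: golden, pale slashes on top, rounded ends, flat underside, rigid, 100 mm long (its x), 40 wide (y), 40 high, 0.02-0.07 kg. Origin: middle of underside, z up. Starts on the low black display rack beyond the boards, roughly along world x; deck 50 mm above the counter, with a fixed rail all round it, rail top 28 mm above the deck: lift over it.
- roll_long: Finger roll, the longest of four: golden, pale slashes on top, rounded ends, flat underside, rigid, 120 mm long (its x), 40 wide (y), 40 high, 0.02-0.07 kg. Origin: middle of underside, z up. Starts on the low black display rack beyond the boards, roughly along world x; deck 50 mm above the counter, with a fixed rail all round it, rail top 28 mm above the deck: lift over it.
- board_tiny: Fixed serving board, dark wood with pale paper liner, the shortest of four: 90 mm long (its x), 66 wide (y), top 12 mm above the counter; takes the 60 mm roll. Origin: middle of its underside. The boards lie in a row between robot and rack, in any order, roughly along world x; two jars up to 60 mm high stand in mid-row.
- board_short: Fixed serving board, dark wood with pale paper liner, the second shortest of four: 110 mm long (its x), 66 wide (y), top 12 mm above the counter; takes the 80 mm roll. Origin: middle of its underside. The boards lie in a row between robot and rack, in any order, roughly along world x; two jars up to 60 mm high stand in mid-row.
- board_medium: Fixed serving board, dark wood with pale paper liner, the second longest of four: 130 mm long (its x), 66 wide (y), top 12 mm above the counter; takes the 100 mm roll. Origin: middle of its underside. The boards lie in a row between robot and rack, in any order, roughly along world x; two jars up to 60 mm high stand in mid-row.
- board_long: Fixed serving board, dark wood with pale paper liner, the longest of four: 150 mm long (its x), 66 wide (y), top 12 mm above the counter; takes the 120 mm roll. Origin: middle of its underside. The boards lie in a row between robot and rack, in any order, roughly along world x; two jars up to 60 mm high stand in mid-row.
- bagel: Small bagel (ring), 60 mm across, 27 mm high, loose on the rack; stays there. Rolls, bagel and bun stand side by side in any order, centres about 92 mm apart along the rack. Origin: centre of its underside.
- bun: Round dark seeded bun, 56 mm across, 35 mm high, loose on the rack among the rolls; stays there. Origin: centre of its underside.

How it is judged:
By the outcome, as a careful person would: the job done as asked, in the order asked, and still so for the second after the job is handed in, with the robot touching nothing.
It also fails if it takes over 96 s, if anything falls off the work surface, if the arm or the gripper's body presses on something with over 40 N, if the wrist force passes 120 N, or if a joint passes its speed limit or range.

### The arm

A 6-joint arm with a two-finger parallel gripper is mounted at the origin on the work surface. World frame = base frame: x ahead of the robot, y to its left, z up, the work surface at z = 0. Lengths are in m, angles in degrees, forces in N, time in s.
With the tool pointing down it reaches from about 0.25 to 0.725 m from the base axis. Payload 9.7 kg.
Tool frame: the origin (TCP) lies midway between the tips of the shut fingers; the grasp point (between the pads) lies 19 mm behind it; z points along the fingers, y is the line along which they close (so a half turn about z gives the same grasp; the last joint's range is limited). The gripper opens to 85 mm and grips with 20 to 120 N. Pads are 22 mm wide; open, the fingers measure 114 mm over their backs; the gripper's body (76 mm by 85 mm) begins 54 mm behind the grasp point. The pads swing forward as they close: fully open they stand 13 mm farther back than shut.
Start: joints at [72.193, 4.979, 10.078, 95.1, 0, 90], TCP at [0.168, 0.524, 0.231] pointing down, gripper open.
Joint ranges: [-179.16, 179.16], [-48.56, 103.87], [-65.8, 70.77], [-126.05, 130.52], [-82.76, 87.17], [-180, 180]. Speed limits (degrees/s): [127.2, 127.2, 147.25, 180, 180, 180].

### API

Orientations are given as [roll, pitch, yaw] about the fixed x, y, z axes, in that order (R = Rz(yaw) Ry(pitch) Rx(roll)).
In Python, from workcell import * gives the robot as it stands.
- The arm moves only by the tool servo_tool, never from a script. Its argument "moves" is a list of rows, each a list of 4 numbers: the shift along the world's x, y, z in cm, then the turn about the world's z in rad. A call has 1 to 20 rows; each row is the pose to reach, as a shift and turn from the pose commanded when the call began; what a row does not reach only later rows make up. A row lasts 1/12 s, in which the tool goes at most 41.7 mm and 7.16 degrees, less where a joint would pass 70% of its speed; a pose out of reach is approached as far as the arm can. A call with a gripper value outside its range is refused whole. "claw" is the closure, from 0 (fully open) to 1 (shut), set as the call begins (left out, the last holds). The fingers move at their own pace and stop on an object; "force" is the grip in N (left out, the last holds). Time passes only in rows, so rows that repeat a pose let the fingers close. It gives the time, the measured TCP pose, the force, the opening and the grip force at its end, in the units of the state.
- get_obs(): the state, without advancing time (a new reading comes with each control period).
- camera(name): name is "scene" or "top" or "wrist"; returns the picture (384x512x3 uint8, red, green, blue); there is no depth.
- get_calibration(name): a dict with "fx", "fy", "cx", "cy" (pixels), "rvec" (rotation vector, rad) and "tvec" (3), from world to camera coordinates, as OpenCV has them; the wrist camera has in their place "tool_from_camera" (4x4, takes a point from camera to tool coordinates, whose origin is the TCP and whose axes are the flange's). Camera axes: x right, y down, z forward; pixel columns grow to the right and rows downward; lengths in m; the calibration is good to about 2 mm. A picture is of the moment at which its call begins: read the wrist's pose just before it. get_calibration takes no time and is no camera call.
- job_done(): hands the job in; it is judged then, once.
The state is a dict: "time": time; "q": joint angles; "qd": joint speeds; "joint_efforts": joint torques, N m; "ee_pos": TCP position; "tcp_rot": TCP orientation; "wrist_force": force on the tool from outside, world axes, zero at the start; "torque": the same for the moment, N m; "opening": finger opening in m; "grasp_force": force on a finger pad.
Only numpy, scipy, OpenCV 4.12 (cv2) and the standard library are available. Lean on these libraries where they do the work, as an engineer would, in place of code of your own. Each camera call takes 0.05 s, during which the arm holds its last target. There are 200 camera calls.

## Working session

There is one attempt and no reset: what is moved stays moved. The work goes in short steps, Python scripts to look and compute and a tool call to move; the robot and the scene stay as the last step left them, time stands still between calls to the robot, and variables do not carry over. Pictures are saved under pics/ and viewed, at most 14 in all, crops included, and the job is handed in when it is done.

Besides the shell and the picture viewer there is one more tool, called as name(argument=value, ...) on one line, values as JSON. servo_tool: Moves the arm, as the interface text tells. Its arguments: {"type":"object","properties":{"moves":{"type":"array","items":{"type":"array","items":{"type":"number"}}},"claw":{"type":"number"},"force":{"type":"number"}},"required":["moves"]}

```bash
mkdir -p pics; python3 - <<'E'
from workcell import *
import cv2
for n in ("top","scene"):
    im=camera(n); cv2.imwrite(f"pics/{n}0.png",cv2.resize(im[:,:,::-1],(800,600),interpolation=cv2.INTER_CUBIC))
    cv2.imwrite(f"pics/{n}_raw.png",im[:,:,::-1])
    print(n,get_calibration(n))
o=get_obs();print(o)
E
```

```text
top {'fx': 441.0426244007594, 'fy': 441.0426244007594, 'cx': 255.1848765156298, 'cy': 192.14092080518262, 'rvec': array([ 2.19603415, -2.19983522,  0.10912202]), 'tvec': array([-0.01446279,  0.54864856,  0.94346679])}
scene {'fx': 354.48407664124807, 'fy': 354.48407664124807, 'cx': 250.7747467417953, 'cy': 190.62432623176386, 'rvec': array([ 2.25432027,  1.24162081, -0.40897991]), 'tvec': array([-0.26925911, -0.34133401,  1.14163994])}
{'time': 0.1, 'q': array([ 7.21931151e+01,  5.00705394e+00,  1.00418007e+01,  9.50978613e+01,
       -1.80097007e-03,  8.99993603e+01]), 'qd': array([-0.02181801, -0.08931173,  0.12648314,  0.13736085, -0.02665242,
        0.0496172 ]), 'joint_efforts': array([ 2.69493330e-04, -5.21560585e+01,  4.65653694e+01,  1.59085274e-02,
        8.38785724e-06, -1.47667180e-05]), 'ee_pos': array([0.16814972, 0.52347962, 0.23068767]), 'tcp_rot': array([-1.79936885e+02,  1.80026429e-03,  1.62193757e+02]), 'wrist_force': array([ 1.03495614, -0.17157613,  0.23373521]), 'torque': array([0.04130599, 0.02286093, 0.01177081]), 'grasp_force': 0.0, 'opening': 0.08539715679572199}
```

View pics/top0.png

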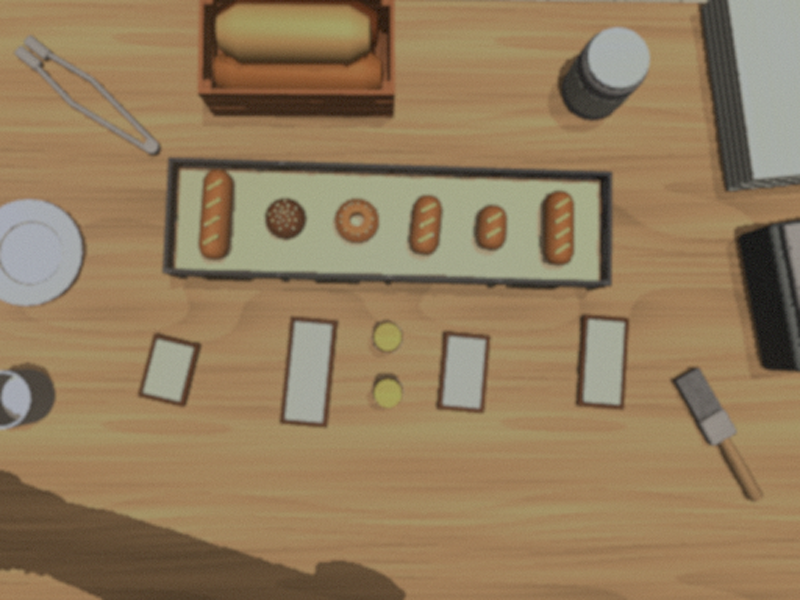

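View pics/scene0.png

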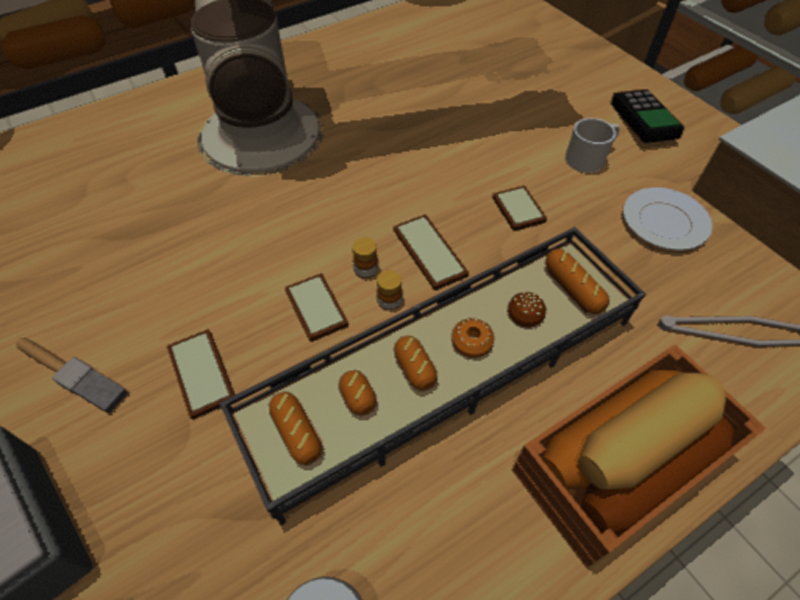

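The top view shows the rack with, left to right (800 px picture), the long roll (216,214), bun (286,218), bagel (357,220), short (426,225), tiny (492,227) and medium (559,228). Below it are the boards: tiny (170,369), long (309,371), short (464,371) and medium (603,362), with jars at (387,336) and (387,392).

```bash
cat > h.py <<'E'
import numpy as np, cv2
from workcell import *
def back(uv,z,n="top"):
    c=get_calibration(n); R=cv2.Rodrigues(np.array(c["rvec"]))[0]; t=np.array(c["tvec"])
    K=np.array([[c["fx"],0,c["cx"]],[0,c["fy"],c["cy"]],[0,0,1]])
    uv=np.atleast_2d(uv).astype(float); d=(R.T@np.linalg.inv(K)@np.c_[uv,np.ones(len(uv))].T).T
    o=-R.T@t; return (o+d*((z-o[2])/d[:,2])[:,None])[:,:2]
def rect(mask,z):
    cs=cv2.findContours(mask,cv2.RETR_EXTERNAL,cv2.CHAIN_APPROX_NONE)[0]; out=[]
    for c in cs:
        if cv2.contourArea(c)<150: continue
        p=back(c[:,0,:],z)*1000
        (cx,cy),(w,h),a=cv2.minAreaRect(p.astype(np.float32))
        if w<h: w,h,a=h,w,a-90
        a=(a+90)%180-90
        out.append((round(cx,1),round(cy,1),round(w,1),round(h,1),round(a,1)))
    return out
E
python3 - <<'E'
from h import *
im=cv2.imread("pics/top_raw.png"); hsv=cv2.cvtColor(im,cv2.COLOR_BGR2HSV)
s=.64
for p in [(216,200),(286,218),(357,205),(170,369),(309,371),(250,250),(464,371),(500,450),(585,362),(387,336)]: print(p,hsv[int(p[1]*s),int(p[0]*s)])
H,S,V=cv2.split(hsv)
r=np.zeros_like(H); r[106:178,118:384]=1
m=((S>120)&(V>60)&(r>0)).astype(np.uint8)*255
m=cv2.morphologyEx(m,cv2.MORPH_CLOSE,np.ones((5,5)))
print("rolls",*rect(m,.065),sep="\n")
b=np.zeros_like(H); b[196:280,80:420]=1
mb=((S<95)&(V>110)&(b>0)).astype(np.uint8)*255
mb=cv2.morphologyEx(mb,cv2.MORPH_OPEN,np.ones((3,3)))
print("boards",*rect(mb,.012),sep="\n")
print("cam",back([[255,192]],0.), "jars",back([[387*s,336*s],[387*s,392*s]],.06),"rail",back(np.array([[170,162],[608,175],[606,284],[167,272]])*s,.078))
cv2.imwrite("pics/m.png",np.hstack([cv2.resize(m[90:290,70:420],None,fx=1.1,fy=1.1),cv2.resize(mb[90:290,70:420],None,fx=1.1,fy=1.1)]))
E
```

```text
(216, 200) [ 24 101 159]
(286, 218) [ 13 122 119]
(357, 205) [ 15 139 154]
(170, 369) [ 37  27 168]
(309, 371) [ 36  15 167]
(250, 250) [ 33  47 167]
(464, 371) [ 43  14 169]
(500, 450) [ 16 114 159]
(585, 362) [ 17  54 118]
(387, 336) [ 26 118 164]
rolls
(644.9, -138.2, 56.5, 36.7, -6.5)
(654.8, 138.5, 46.5, 45.8, 0.4)
(653.4, 43.0, 55.1, 53.6, 44.8)
(648.0, -49.9, 76.0, 35.9, -6.1)
(644.2, -229.4, 96.3, 38.3, -1.2)
(663.0, 229.9, 118.9, 37.8, -3.3)
boards
(453.0, 305.2, 79.2, 55.2, -13.6)
(448.8, -106.3, 99.6, 55.5, -5.5)
(450.4, 111.3, 139.4, 55.3, -5.5)
(462.6, -304.3, 119.3, 54.8, -4.7)
cam [[ 0.55036919 -0.01554914]] jars [[0.49789836 0.00147299]
 [0.42371222 0.00158368]] rail [[ 0.72765094  0.28782412]
 [ 0.71273405 -0.29524709]
 [ 0.56581473 -0.28894205]
 [ 0.58159885  0.28865359]]
```

View pics/m.png

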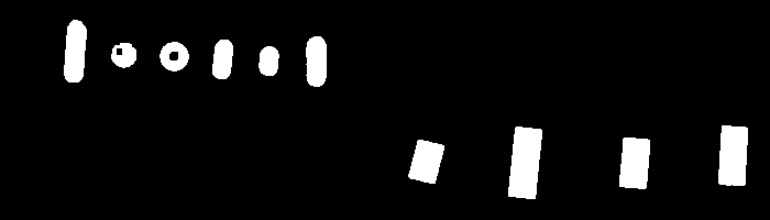

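The masks cleanly separate all four rolls, the bun, the bagel and the four liners. The measured lengths match the sizes listed, so I go to the tiny roll first.

servo_tool(moves=[[10,-14,0,0.05],[47.7,-66.2,-3,0.197],[47.7,-66.2,-6,0.197],[47.7,-66.2,-6,0.197],[47.7,-66.2,-6,0.197],[47.7,-66.2,-6,0.197],[47.7,-66.2,-6,0.197],[47.7,-66.2,-6,0.197],[47.7,-66.2,-6,0.197],[47.7,-66.2,-6,0.197],[47.7,-66.2,-6,0.197],[47.7,-66.2,-6,0.197],[47.7,-66.2,-6,0.197],[47.7,-66.2,-6,0.197],[47.7,-66.2,-6,0.197],[47.7,-66.2,-6,0.197],[47.7,-66.2,-6,0.197],[47.7,-66.2,-6,0.197],[47.7,-66.2,-6,0.197],[47.7,-66.2,-6,0.197]], claw=0.3, force=25)

```text
time: 1.77
ee_pos: [0.6462, -0.1414, 0.1698]
tcp_rot: [-180.0, -0.1, 173.4]
wrist_force: [1.1, -0.4, 0.0]
opening: 0.06
grasp_force: 0.0
```

```bash
python3 - <<'E'
from h import *
o=get_obs(); print(o["ee_pos"],o["tcp_rot"],o["q"])
im=camera("wrist"); cv2.imwrite("pics/w1.png",im[:,:,::-1]); c=get_calibration("wrist"); print(c)
from scipy.spatial.transform import Rotation as Ro
R=Ro.from_euler("xyz",o["tcp_rot"],degrees=True).as_matrix(); T=c["tool_from_camera"]
def proj(p):
    q=R.T@(np.array(p)-o["ee_pos"]); q=T[:3,:3].T@(q-T[:3,3]); return c["fx"]*q[0]/q[2]+c["cx"],c["fy"]*q[1]/q[2]+c["cy"]
for p in [(.6449,-.1382,.09),(.648,-.0499,.09),(.6442,-.2294,.09),(.6449,-.1382,.05)]: print(proj(p))
print(get_obs()["ee_pos"])
E
```

```text
[ 0.64621135 -0.14143836  0.16975243] [-1.79985603e+02 -6.43336610e-02  1.73393537e+02] [-1.23368855e+01  2.00194305e+01  2.09295514e+01  9.09726956e+01
 -2.07483932e-02 -5.73041953e+00]
{'fx': 269.51350498793573, 'fy': 269.51350498793573, 'cx': 254.2869398657328, 'cy': 187.7865897255556, 'tool_from_camera': array([[-2.36853330e-04, -9.58828791e-01, -2.83984671e-01,
         7.16084144e-02],
       [ 9.99999971e-01, -2.36751268e-04, -3.46828274e-05,
        -1.11566743e-05],
       [-3.39788374e-05, -2.83984671e-01,  9.58828820e-01,
        -1.42446811e-01],
       [ 0.00000000e+00,  0.00000000e+00,  0.00000000e+00,
         1.00000000e+00]])}
(np.float64(257.8808995678663), np.float64(192.45819705100632))
(np.float64(360.7042953623073), np.float64(184.5568138636744))
(np.float64(154.17270528755225), np.float64(203.16334143291613))
(np.float64(257.3813107702018), np.float64(180.5559025145713))
[ 0.64760162 -0.1444005   0.16786644]
```

View pics/w1.png

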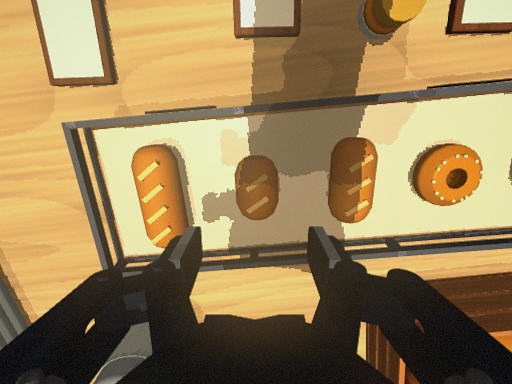

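The wrist view shows the tiny roll at (257,187), as predicted, centred between the fingers. I hold briefly to check that the arm has settled.

servo_tool(moves=[[0,0,0,0],[0,0,0,0],[0,0,0,0]])

```text
time: 2.07
ee_pos: [0.6448, -0.1376, 0.1714]
tcp_rot: [180.0, -0.0, 173.5]
wrist_force: [-1.5, -0.3, -0.2]
opening: 0.06
grasp_force: 0.0
```

servo_tool(moves=[[0,0,-3,0],[0,0,-6,0],[0,0,-8.5,0],[0,0,-10.5,0],[0,0,-11.5,0],[0,0,-11.9,0],[0,0,-11.9,0],[0,0,-11.9,0]])

```text
time: 2.73
ee_pos: [0.6458, -0.1381, 0.054]
tcp_rot: [-180.0, 0.1, 173.5]
wrist_force: [0.0, 0.7, 0.4]
opening: 0.0598
grasp_force: 0.0
```

servo_tool(moves=[[0,0,0,0],[0,0,0,0],[0,0,0,0],[0,0,0,0],[0,0,0,0],[0,0,0,0]], claw=1, force=25)

```text
time: 3.23
ee_pos: [0.646, -0.1384, 0.0542]
tcp_rot: [180.0, 0.2, 173.5]
wrist_force: [-0.5, 1.1, 6.0]
opening: 0.0391
grasp_force: 24.9
```

servo_tool(moves=[[0,0,2,0],[0,0,5,0],[0,0,9,0],[-2,4,11.8,0],[-4,8,11.8,-0.02],[-19.2,44.3,11.8,-0.124],[-19.2,44.3,11.8,-0.124],[-19.2,44.3,11.8,-0.124],[-19.2,44.3,11.8,-0.124],[-19.2,44.3,11.8,-0.124],[-19.2,44.3,11.8,-0.124],[-19.2,44.3,11.8,-0.124],[-19.2,44.3,11.8,-0.124],[-19.2,44.3,11.8,-0.124],[-19.2,44.3,11.8,-0.124],[-19.2,44.3,11.8,-0.124],[-19.2,44.3,11.8,-0.124],[-19.2,44.3,11.8,-0.124],[-19.2,44.3,11.8,-0.124]])

```text
time: 4.82
ee_pos: [0.4537, 0.3038, 0.1706]
tcp_rot: [180.0, 0.0, 166.3]
wrist_force: [-0.5, 0.5, -0.1]
opening: 0.0392
grasp_force: 25.4
```

servo_tool(moves=[[0,0,-3,0],[0,0,-7,0],[0,0,-10,0],[0,0,-12,0],[0,0,-13.5,0],[0,0,-14.3,0],[0,0,-14.3,0],[0,0,-14.3,0],[0,0,-14.3,0]])

```text
time: 5.57
ee_pos: [0.4541, 0.3047, 0.0287]
tcp_rot: [179.9, 0.1, 166.3]
wrist_force: [0.6, -0.2, -1.0]
opening: 0.0396
grasp_force: 25.4
```

```bash
python3 - <<'E'
from h import *
cv2.imwrite("pics/w2.png",camera("wrist")[:,:,::-1])
E
```

```text
(no output)
```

View pics/w2.png

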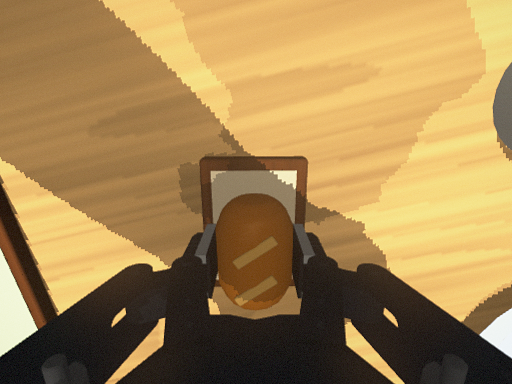

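servo_tool(moves=[[0,0,-0.3,0],[0,0,-0.5,0],[0,0,-0.7,0],[0,0,-0.85,0],[0,0,-1.0,0],[0,0,-1.0,0],[0,0,-1.0,0]])

```text
time: 6.2
ee_pos: [0.4531, 0.3046, 0.0172]
tcp_rot: [-180.0, -0.0, 166.4]
wrist_force: [0.3, -0.9, -0.5]
opening: 0.0394
grasp_force: 25.4
```

The roll is square over the board and centred across it, in the middle of (200–308) px. I lower it the last few millimetres.

servo_tool(moves=[[0,0,-0.1,0],[0,0,-0.2,0],[0,0,-0.25,0],[0,0,-0.25,0]])

```text
time: 6.53
ee_pos: [0.4534, 0.3048, 0.0161]
tcp_rot: [180.0, 0.0, 166.4]
wrist_force: [-3.7, -3.0, 10.4]
opening: 0.0393
grasp_force: 26.3
```

servo_tool(moves=[[0,0,0,0],[0,0,0,0],[0,0,0,0],[0,0,0,0],[0,0,1.5,0],[0,0,4,0],[0,0,8,0]], claw=0.3)

```text
time: 7.12
ee_pos: [0.4514, 0.3035, 0.0921]
tcp_rot: [-179.7, -0.2, 166.4]
wrist_force: [0.1, 0.8, 0.7]
opening: 0.0597
grasp_force: 0.0
```

servo_tool(moves=[[0,0,4,0],[4,-6,6,0.03],[19.5,-35.5,6,0.131],[19.5,-35.5,6,0.131],[19.5,-35.5,6,0.131],[19.5,-35.5,6,0.131],[19.5,-35.5,6,0.131],[19.5,-35.5,6,0.131],[19.5,-35.5,6,0.131],[19.5,-35.5,6,0.131],[19.5,-35.5,6,0.131],[19.5,-35.5,6,0.131],[19.5,-35.5,6,0.131],[19.5,-35.5,6,0.131],[19.5,-35.5,6,0.131]])

```text
time: 8.37
ee_pos: [0.6479, -0.0494, 0.1548]
tcp_rot: [180.0, -0.0, 173.9]
wrist_force: [-0.2, 0.4, 0.3]
opening: 0.0597
grasp_force: 0.0
```

servo_tool(moves=[[0,0,-3,0],[0,0,-6,0],[0,0,-8,0],[0,0,-9.3,0],[0,0,-10,0],[0,0,-10,0],[0,0,-10,0]])

```text
time: 8.95
ee_pos: [0.6485, -0.0499, 0.0559]
tcp_rot: [180.0, 0.1, 173.9]
wrist_force: [0.1, -0.1, 0.9]
opening: 0.0599
grasp_force: 0.0
```

servo_tool(moves=[[0,0,0,0],[0,0,0,0],[0,0,0,0],[0,0,0,0],[0,0,0,0],[0,0,0,0]], claw=1, force=25)

```text
time: 9.45
ee_pos: [0.6491, -0.0504, 0.0566]
tcp_rot: [180.0, 0.2, 173.9]
wrist_force: [-1.0, 1.2, 5.6]
opening: 0.039
grasp_force: 25.0
```

```bash
python3 - <<'E'
from h import *
cv2.imwrite("pics/t2.png",cv2.resize(camera("top")[:,:,::-1][90:290,70:420],None,fx=2.2,fy=2.2,interpolation=cv2.INTER_CUBIC))
E
```

```text
(no output)
```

View pics/t2.png

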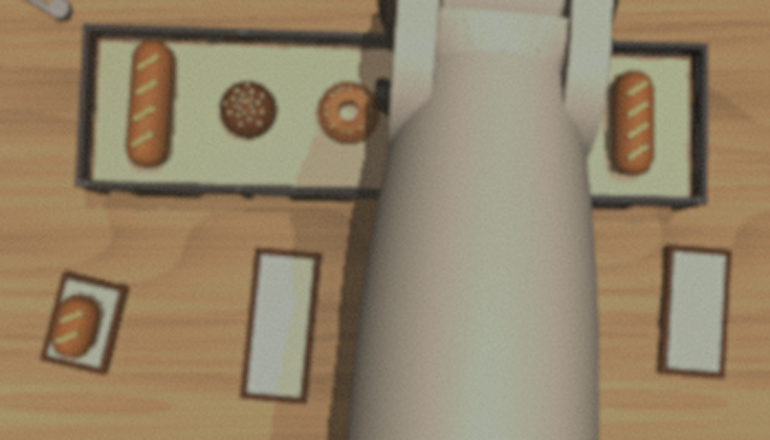

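The tiny roll lies on its board, apparently a few mm off centre at (75,326) against (85,322), and part of that is parallax. I measure it.

```bash
cat >> h.py <<'E'
def rolls(im,z,x0,x1,y0,y1):
    H,S,V=cv2.split(cv2.cvtColor(im,cv2.COLOR_RGB2HSV)); r=np.zeros_like(H); r[y0:y1,x0:x1]=1
    m=((S>140)&(V>60)&(r>0)).astype(np.uint8)*255
    return rect(cv2.morphologyEx(m,cv2.MORPH_CLOSE,np.ones((5,5))),z)
def liner(im,x0,x1,y0,y1):
    H,S,V=cv2.split(cv2.cvtColor(im,cv2.COLOR_RGB2HSV)); r=np.zeros_like(H); r[y0:y1,x0:x1]=1
    return rect((((S<95)&(V>110)&(r>0))*255).astype(np.uint8),.012)
E
python3 - <<'E'
from h import *
im=camera("top"); cv2.imwrite("pics/t3raw.png",im[:,:,::-1])
for z in (.02,.027,.035): print(rolls(im,z,92,126,220,258))
print(get_obs()["ee_pos"])
H,S,V=cv2.split(cv2.cvtColor(im[225:255,92:126],cv2.COLOR_RGB2HSV)); print(S[15])
E
```

```text
[(450.8, 311.9, 54.6, 41.0, -12.9)]
[(451.0, 309.7, 54.2, 40.7, -12.9)]
[(451.2, 307.2, 53.8, 40.4, -12.9)]
[ 0.64908816 -0.05033516  0.05668462]
[127 149 153 161 160 163 161 155 154 144 141 132 135 144 160 160 164 152
 160 158 138 114  61  36  27  29  23  48  98 148 135 118 111 113]
```

servo_tool(moves=[[0,0,2,0],[0,0,5,0],[0,0,9,0],[-2,-0.5,10.5,0],[-5,-1.4,10.5,0],[-9,-2.6,10.5,0],[-13,-3.8,10.5,0.01],[-17,-5,10.5,0.01],[-19.9,-5.6,10.5,0.01],[-19.9,-5.6,8,0.01],[-19.9,-5.6,5,0.01],[-19.9,-5.6,2,0.01],[-19.9,-5.6,0,0.01],[-19.9,-5.6,-1.5,0.01],[-19.9,-5.6,-2.5,0.01],[-19.9,-5.6,-3,0.01],[-19.9,-5.6,-3.2,0.01],[-19.9,-5.6,-3.4,0.01],[-19.9,-5.6,-3.4,0.01],[-19.9,-5.6,-3.4,0.01]])

```text
time: 11.22
ee_pos: [0.4497, -0.1065, 0.0216]
tcp_rot: [-180.0, 0.1, 174.5]
wrist_force: [-0.4, -0.0, -0.7]
opening: 0.0393
grasp_force: 25.6
```

```bash
python3 - <<'E'
from h import *
cv2.imwrite("pics/w3.png",camera("wrist")[:,:,::-1])
E
```

```text
(no output)
```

View pics/w3.png

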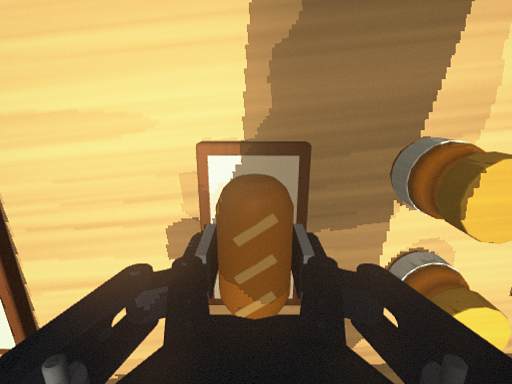

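The short roll is centred laterally on its board. I set it down, release it and move on to the medium roll.

servo_tool(moves=[[0,0,-0.1,0],[0,0,-0.2,0],[0,0,-0.3,0],[0,0,-0.35,0],[0,0,-0.35,0]])

```text
time: 11.68
ee_pos: [0.4495, -0.1064, 0.0185]
tcp_rot: [-180.0, 0.1, 174.5]
wrist_force: [-5.5, 1.4, 11.2]
opening: 0.0389
grasp_force: 26.5
```

servo_tool(moves=[[0,0,0,0],[0,0,0,0],[0,0,0,0],[0,0,0,0],[0,0,1.5,0],[0,0,4,0],[0,0,8,0],[0,0,8,0]], claw=0.3)

```text
time: 12.35
ee_pos: [0.4517, -0.1069, 0.1036]
tcp_rot: [-179.9, 0.5, 174.5]
wrist_force: [1.6, -0.9, 0.8]
opening: 0.0598
grasp_force: 0.0
```

servo_tool(moves=[[0,0,3,0],[2,-1.2,6,0],[5,-3,6,0.075],[8.5,-5.4,6,0.075],[12,-7.6,6,0.075],[15.5,-9.8,6,0.075],[18,-11.4,6,0.075],[19.5,-12.3,6,0.075],[19.5,-12.3,6,0.075],[19.5,-12.3,6,0.075],[19.5,-12.3,6,0.075]])

```text
time: 13.27
ee_pos: [0.6438, -0.2291, 0.1569]
tcp_rot: [180.0, -0.0, 178.8]
wrist_force: [0.9, -0.1, -0.0]
opening: 0.0597
grasp_force: 0.0
```

servo_tool(moves=[[0,0,-3,0],[0,0,-6,0],[0,0,-8,0],[0,0,-9.5,0],[0,0,-10.2,0],[0,0,-10.2,0],[0,0,-10.2,0]])

```text
time: 13.85
ee_pos: [0.6441, -0.2291, 0.0565]
tcp_rot: [-180.0, 0.1, 178.8]
wrist_force: [-0.1, 0.1, 0.4]
opening: 0.0599
grasp_force: 0.0
```

servo_tool(moves=[[0,0,0,0],[0,0,0,0],[0,0,0,0],[0,0,0,0],[0,0,0,0],[0,0,0,0]], claw=1, force=25)

```text
time: 14.35
ee_pos: [0.6449, -0.2295, 0.0573]
tcp_rot: [-180.0, 0.1, 178.8]
wrist_force: [-1.2, 1.5, 6.6]
opening: 0.0393
grasp_force: 25.0
```

servo_tool(moves=[[0,0,2,0],[0,0,5,0],[0,0,9,0],[-2,-0.8,10.5,0],[-5,-2,10.5,-0.03],[-9,-3.7,10.5,-0.061],[-13,-5.4,10.5,-0.061],[-16.5,-6.8,10.5,-0.061],[-18.1,-7.5,10.5,-0.061],[-18.1,-7.5,8,-0.061],[-18.1,-7.5,5,-0.061],[-18.1,-7.5,2,-0.061],[-18.1,-7.5,0,-0.061],[-18.1,-7.5,-1.5,-0.061],[-18.1,-7.5,-2.5,-0.061],[-18.1,-7.5,-3,-0.061],[-18.1,-7.5,-3.2,-0.061],[-18.1,-7.5,-3.4,-0.061],[-18.1,-7.5,-3.4,-0.061],[-18.1,-7.5,-3.4,-0.061]])

```text
time: 16.02
ee_pos: [0.4636, -0.3046, 0.0222]
tcp_rot: [-180.0, 0.1, 175.3]
wrist_force: [-0.1, -0.3, -0.2]
opening: 0.0391
grasp_force: 25.6
```

```bash
python3 - <<'E'
from h import *
cv2.imwrite("pics/w4.png",camera("wrist")[:,:,::-1])
E
```

```text
(no output)
```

View pics/w4.png

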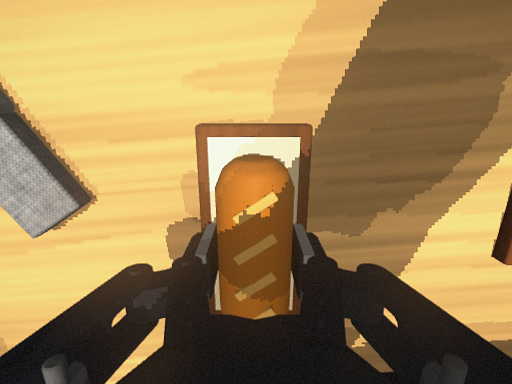

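The medium roll is centred and parallel on its board. I set it down.

servo_tool(moves=[[0,0,-0.1,0],[0,0,-0.2,0],[0,0,-0.3,0],[0,0,-0.35,0],[0,0,-0.35,0]])

```text
time: 16.48
ee_pos: [0.4634, -0.3045, 0.0192]
tcp_rot: [-180.0, 0.1, 175.3]
wrist_force: [-4.2, 1.2, 10.5]
opening: 0.0391
grasp_force: 26.5
```

servo_tool(moves=[[0,0,0,0],[0,0,0,0],[0,0,0,0],[0,0,0,0],[0,0,1.5,0],[0,0,4,0],[0,0,8,0],[0,0,12,0],[0,0,14,0],[0,0,14,0]], claw=0.3)

```text
time: 17.32
ee_pos: [0.4649, -0.3054, 0.1634]
tcp_rot: [-179.8, 0.4, 175.3]
wrist_force: [0.0, -0.3, 0.9]
opening: 0.0597
grasp_force: 0.0
```

servo_tool(moves=[[0.8,2,0,0],[20,53.4,0,0.024],[20,53.4,0,0.024],[20,53.4,0,0.024],[20,53.4,0,0.024],[20,53.4,0,0.024],[20,53.4,0,0.024],[20,53.4,0,0.024],[20,53.4,0,0.024],[20,53.4,0,0.024],[20,53.4,0,0.024],[20,53.4,0,0.024],[20,53.4,0,0.024],[20,53.4,0,0.024],[20,53.4,0,0.024],[20,53.4,0,0.024],[20,53.4,0,0.024],[20,53.4,0,0.024],[20,53.4,0,0.024],[20,53.4,0,0.024]])

```text
time: 18.98
ee_pos: [0.6632, 0.2282, 0.1585]
tcp_rot: [180.0, 0.0, 176.5]
wrist_force: [-0.5, 0.1, 0.1]
opening: 0.0596
grasp_force: 0.0
```

```bash
python3 - <<'E'
from h import *
cv2.imwrite("pics/w5.png",camera("wrist")[:,:,::-1])
im=camera("top"); cv2.imwrite("pics/t5raw.png",im[:,:,::-1])
print(get_obs()["ee_pos"])
E
```

```text
[0.6632389  0.2285496  0.15839341]
```

View pics/w5.png

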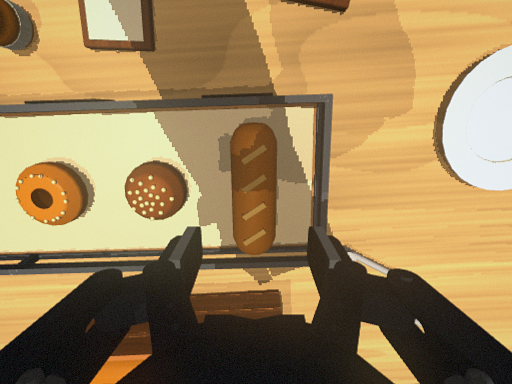

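The long roll is centred at column 253 and the rail is clear of the fingers, so I descend and grip.

servo_tool(moves=[[0,0,-3,0],[0,0,-6,0],[0,0,-8,0],[0,0,-9.5,0],[0,0,-10.2,0],[0,0,-10.2,0],[0,0,-10.2,0]])

```text
time: 19.67
ee_pos: [0.6634, 0.2294, 0.0566]
tcp_rot: [180.0, 0.0, 176.6]
wrist_force: [0.2, -0.0, 0.6]
opening: 0.0598
grasp_force: 0.0
```

servo_tool(moves=[[0,0,0,0],[0,0,0,0],[0,0,0,0],[0,0,0,0],[0,0,0,0],[0,0,0,0]], claw=1, force=25)

```text
time: 20.17
ee_pos: [0.664, 0.2298, 0.0577]
tcp_rot: [179.9, 0.1, 176.6]
wrist_force: [-0.1, -1.4, 5.8]
opening: 0.0392
grasp_force: 25.3
```

servo_tool(moves=[[0,0,2,0],[0,0,5,0],[0,0,9,0],[-2,-1.1,10.5,0],[-5,-2.8,10.5,-0.02],[-8.5,-4.7,10.5,-0.038],[-12,-6.7,10.5,-0.038],[-15.5,-8.7,10.5,-0.038],[-19,-10.6,10.5,-0.038],[-21.3,-11.9,10.5,-0.038],[-21.3,-11.9,8,-0.038],[-21.3,-11.9,5,-0.038],[-21.3,-11.9,2,-0.038],[-21.3,-11.9,0,-0.038],[-21.3,-11.9,-1.5,-0.038],[-21.3,-11.9,-2.5,-0.038],[-21.3,-11.9,-3,-0.038],[-21.3,-11.9,-3.4,-0.038],[-21.3,-11.9,-3.4,-0.038],[-21.3,-11.9,-3.4,-0.038]])

```text
time: 21.83
ee_pos: [0.4507, 0.1108, 0.0226]
tcp_rot: [180.0, 0.1, 174.5]
wrist_force: [0.9, -0.3, -0.4]
opening: 0.0391
grasp_force: 25.6
```

```bash
python3 - <<'E'
from h import *
cv2.imwrite("pics/w6.png",camera("wrist")[:,:,::-1])
E
```

```text
(no output)
```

View pics/w6.png

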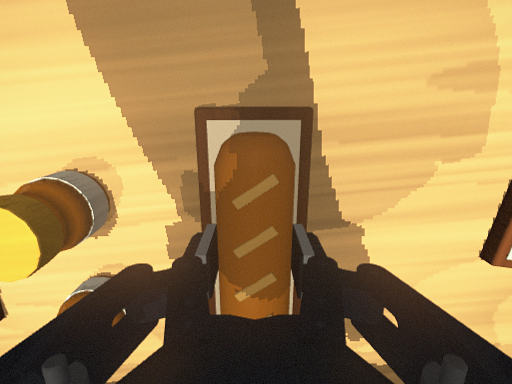

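The long roll is centred and parallel on its board. I set it down, release it and move clear for a final look.

servo_tool(moves=[[0,0,-0.1,0],[0,0,-0.2,0],[0,0,-0.3,0],[0,0,-0.35,0],[0,0,-0.35,0]])

```text
time: 22.3
ee_pos: [0.4506, 0.1107, 0.0196]
tcp_rot: [180.0, 0.1, 174.5]
wrist_force: [-3.8, -0.9, 10.4]
opening: 0.0393
grasp_force: 26.5
```

servo_tool(moves=[[0,0,0,0],[0,0,0,0],[0,0,0,0],[0,0,0,0],[0,0,1.5,0],[0,0,4,0],[0,0,8,0],[0,0,12,0],[0,0,16,0],[0,0,20,0],[0,0,20,0]], claw=0.3)

```text
time: 23.22
ee_pos: [0.4522, 0.1111, 0.226]
tcp_rot: [179.8, 0.5, 174.5]
wrist_force: [0.8, 0.1, -0.0]
opening: 0.0597
grasp_force: 0.0
```

servo_tool(moves=[[-2,3,0,0],[-28,41,0,-0.2],[-28,41,0,-0.2],[-28,41,0,-0.2],[-28,41,0,-0.2],[-28,41,0,-0.2],[-28,41,0,-0.2],[-28,41,0,-0.2],[-28,41,0,-0.2],[-28,41,0,-0.2],[-28,41,0,-0.2],[-28,41,0,-0.2],[-28,41,0,-0.2],[-28,41,0,-0.2],[-28,41,0,-0.2],[-28,41,0,-0.2],[-28,41,0,-0.2]])

```text
time: 24.63
ee_pos: [0.1711, 0.5198, 0.2186]
tcp_rot: [180.0, 0.0, 162.9]
wrist_force: [0.8, 0.1, -0.6]
opening: 0.0599
grasp_force: 0.0
```

```bash
python3 - <<'E'
from h import *
im=camera("top"); cv2.imwrite("pics/t6.png",cv2.resize(im[:,:,::-1][90:290,70:420],None,fx=2.2,fy=2.2,interpolation=cv2.INTER_CUBIC))
cv2.imwrite("pics/t6raw.png",im[:,:,::-1])
s=camera("scene")[:,:,::-1]; cv2.imwrite("pics/s6.png",cv2.resize(s[110:280,90:370],None,fx=2.8,fy=2.8,interpolation=cv2.INTER_CUBIC))
E
```

```text
(no output)
```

View pics/t6.png

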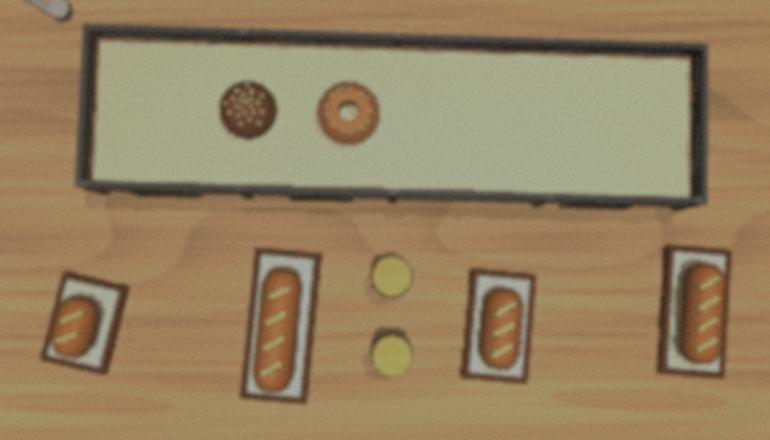

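View pics/s6.png

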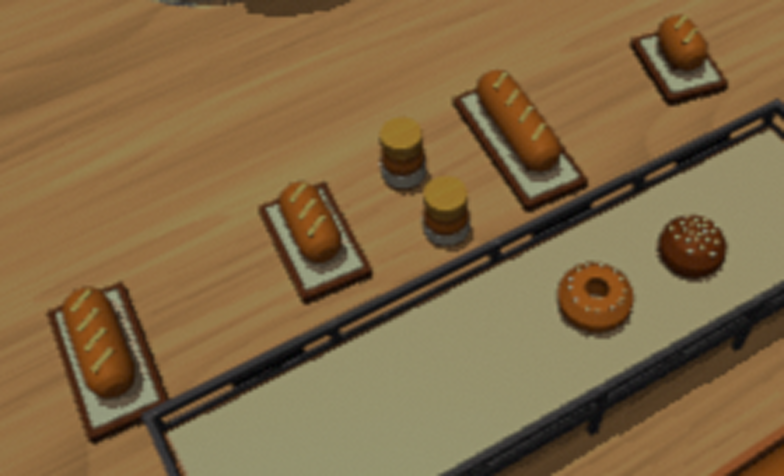

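Both views show each roll upright and lengthwise on its matching board, and the bun and bagel have not moved. The small outward shifts left and right of the camera axis are parallax. I hand the job in.

```bash
python3 -c "
from workcell import *
print(job_done())"
```

```text
the job is handed in; nothing more can be done
None
```

All four rolls are on their matching boards, flat side down, lengthwise and centred to within a few millimetres in the final pictures; the bagel and bun are where they were, and I handed the job in at about 25 s.

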